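Fit a keyed filter cap and hold it home

TASK

Fit the knurled filter cap with the blue top onto the spigot of the fixed filter holder: set it over the spigot, turn it until the hidden keyways inside it drop over the spigot's pins, then push it fully home against the spring. Finish while holding it there, still pushed down, because it springs back up if let go; leave the other things on the bench where they are.

Things in the scene. Friction and masses are not known exactly. Their poses are not given: they have to be found in the camera images.
- filter_cap: loose round knurled aluminium cap with a blue closed top, standing on the bench open end down: 52 mm across, 42 mm high, about 0.22 kg. Origin: centre of its open underside; z up through its top. Inside at the open end is a lip 6 mm thick with a 33.5 mm hole; above it the inside is 45 mm wide and 31 mm deep.
- cap_grip (a point): point on the cap's axis 27 mm above its underside, where to grip across the knurl, fingers down, at any yaw. Four keyways 10 mm wide, 90 deg apart, are cut in the lip inside. They cannot be seen, and where they lie round the cap is not told: find them by feel, turning a little and pushing down gently.
- filter_holder: fixed filter holder: square aluminium foot 94 mm wide, 14 mm high; grey round shoulder 64 mm across up to 40 mm, a short brass hose port on its +x side at 27 mm; and an upright steel spigot 31 mm across. Origin: centre of its underside, on the bench; z up along the spigot. With its underside 52 mm above the bench the cap meets the spring plate; at 45 mm it is hard home.
- pin_level (a point): point on the spigot's axis 60 mm above the bench. Four brass pins 5 mm thick stick out here along the holder's +x, -x, +y, -y, to 20.5 mm from the axis. Off the keyways the cap's underside stands on them at 62.5 mm; at most 90 deg of turning either way brings keyways over pins, with 0.14 rad of play each side if well centred, half that or less if off-centre; the cap then goes straight down 17.5 mm.
- spigot_top (a point): centre of the spigot's top, 79 mm above the bench. The spigot's edge is coned from 17 mm across at the top to 31 mm across 9 mm lower, which helps the cap to centre (1.25 mm clearance all round).
- pressure_plate (a joint): downward travel in m of the orange sprung ring round the foot of the spigot: 0 = up (its top 52 mm above the bench), 0.007 = pushed hard home. About 5 N starts it, about 9.5 N holds it fully down.
- fuse_box: small yellow-brown card box, 34x62x24 mm, origin under its centre; a bystander, leave it where it is
- tape_black: roll of black tape lying flat, 62 mm across, 19 mm high, origin under its centre; a bystander, leave it where it is
- crucible_big: white conical crucible standing open end up, 65 mm across, 52 mm high, origin under its centre; a bystander, leave it where it is
- vial_2: small glass vial with black cap and brown contents, 27 mm across, 58 mm high, origin under its centre; a bystander, leave it where it is
Mind the look-alikes: they are no part of the job. What is shaped like the filter_cap but purple is not meant.

How it is judged:
By the outcome, as a careful person would: the job done as asked, in the order asked, and still so for the second after the job is handed in, while the arm keeps its last pose, push and grip.
It also fails if it takes over 58 s, if anything falls off the work surface, if the arm or the gripper's body presses on something with over 40 N, if the wrist force passes 120 N, or if a joint passes its speed limit or range.

ROBOT

A 6-joint arm with a two-finger parallel gripper is mounted at the origin on a cart in front of the work surface, level with it; the furniture and walls round the work are solid. World frame = base frame: x ahead of the robot, y to its left, z up, the work surface at z = 0. Lengths are in m, angles in degrees, forces in N, time in s.
With the tool pointing down it reaches from about 0.25 to 0.725 m from the base axis. Payload 9.7 kg.
Tool frame: the origin (TCP) lies midway between the tips of the shut fingers; the grasp point (between the pads) lies 19 mm behind it (bot.hold_point_z is the distance from the TCP to the grasp point, in m); z points along the fingers, y is the line along which they close (so a half turn about z gives the same grasp; the last joint's range is limited). The gripper opens to 85 mm and grips with 20 to 120 N. Pads are 22 mm wide; open, the fingers measure 114 mm over their backs; the gripper's body (76 mm by 85 mm) begins 54 mm behind the grasp point. The pads swing forward as they close: fully open they stand 13 mm farther back than shut.
Start: joints at [0, 4.979, 10.078, 95.1, 0, 90], TCP at [0.55, -0, 0.231] pointing down, gripper open.
Joint ranges: [-179.16, 179.16], [-48.56, 103.87], [-65.8, 70.77], [-126.05, 130.52], [-82.76, 87.17], [-180, 180]. Speed limits (degrees/s): [127.2, 127.2, 147.25, 180, 180, 180].

INTERFACE

Orientations are given as [roll, pitch, yaw] about the fixed x, y, z axes, in that order (R = Rz(yaw) Ry(pitch) Rx(roll)).
In Python, from workcell import bot gives the robot as it stands.
- The arm moves only by the tool play_rows, never from a script. Its argument "steps" is a list that holds one entry, the list of rows, each a list of 4 numbers: the shift along the tool's x, y, z in m, then the turn about the tool's z in rad. In form: [[[tx, ty, tz, yaw], ...]]. A call has exactly 5 rows; each row shifts and turns the commanded pose from where the row before left it, along the tool's axes as they then stand; what a row does not reach is not made up. A row lasts 1/12 s, in which the tool goes at most 41.7 mm and 7.16 degrees, less where a joint would pass 70% of its speed; a pose out of reach is approached as far as the arm can. A call is refused whole if a number of a shift passes 0.0417 or a number of a turn 0.125, either way. A call with a gripper value outside its range is refused whole. "gripper" is the finger opening in m, from 0 to 0.0854, set as the call begins (left out, the last holds). The fingers move at their own pace and stop on an object; "squeeze" is the grip in N (left out, the last holds). Time passes only in rows, so rows that do not move let the fingers close, or fill a call up. It gives the time, the measured TCP pose, the force, the opening and the grip force at its end, in the units of the state.
- bot.get_obs(): the state, without advancing time (a new reading comes with each control period).
- bot.camera(name): name is "scene" or "side" or "wrist"; returns a dict with "img" (420x560x3 uint8, blue, green, red), "vfov" (degrees; the focal length in pixels is half the picture's height over the tangent of half this angle, whatever the lens; pixels are square), "cx", "cy" (the principal point, pixels), "xyz" and "attitude" of the camera in the world. Camera axes: x right, y down, z forward; pixel columns grow to the right and rows downward; lengths in m; the calibration is good to about 2 mm. The wrist camera is an equidistant fisheye: a pixel r from the principal point sees the ray r / f radians off the axis. A picture is of the moment at which its call begins. There is no depth.
- bot.job_done(): hands the job in; it is judged then, once.
The state is a dict: "time": time; "q": joint angles; "qd": joint speeds; "joint_efforts": joint torques, N m; "ee_pos": TCP position; "tcp_rot": TCP orientation; "wrist_force": force on the tool from outside, world axes, zero at the start; "torque": the same for the moment, N m; "opening": finger opening in m; "grasp_force": force on a finger pad.
Only numpy, scipy, OpenCV 4.12 (cv2) and the standard library are available. Lean on these libraries where they do the work, as an engineer would, in place of code of your own. Each camera call takes 0.05 s, during which the arm holds its last target. There are 200 camera calls.

## Working session

There is one attempt and no reset: what is moved stays moved. The work goes in short steps, Python scripts to look and compute and a tool call to move; the robot and the scene stay as the last step left them, time stands still between calls to the robot, and variables do not carry over. Pictures are saved under pics/ and viewed, at most 10 in all, crops included, and the job is handed in when it is done.

Besides the shell and the picture viewer there is one more tool, called after "Request:" by a JSON object that holds its "method" and its "body", one argument or row to a line. play_rows: Moves the arm, as the interface text tells. Its arguments: {"type":"object","properties":{"steps":{"type":"array","items":{"type":"array","items":{"type":"array","items":{"type":"number"}}}},"gripper":{"type":"number"},"squeeze":{"type":"number"}},"required":["steps"]}

```bash
mkdir -p pics
cat > h.py <<'E'
import numpy as np, cv2
from workcell import bot
from scipy.spatial.transform import Rotation as R
def rot(a):
    a=np.array(a,float)
    return a if a.shape==(3,3) else R.from_euler('xyz',a,degrees=True).as_matrix()
def ray(c,u,v,fish=False):
    f=210/np.tan(np.radians(c['vfov'])/2); x,y=u-c['cx'],v-c['cy']
    if fish:
        r=np.hypot(x,y)+1e-9; t=r/f; d=np.array([np.sin(t)*x/r,np.sin(t)*y/r,np.cos(t)])
    else: d=np.array([x/f,y/f,1])
    return rot(c['attitude'])@d
def onz(c,u,v,z,fish=False):
    d=ray(c,u,v,fish); o=np.array(c['xyz']); return o+d*(z-o[2])/d[2]
E
python3 - <<'E'
from h import *
c={n:bot.camera(n) for n in('scene','side','wrist')}
for n in c: print(n,{k:v for k,v in c[n].items() if k!='img'}); cv2.imwrite(f'pics/{n}0.png',c[n]['img'])
import pickle; pickle.dump(c,open('c0.pkl','wb'))
print(bot.get_obs())
E
```

```text
scene {'vfov': 54.52841548751541, 'cx': 275.2453646060216, 'cy': 209.19436818773954, 'xyz': array([ 0.03303991, -0.34093179,  0.69152462]), 'attitude': array([-134.00980636,   -0.87051189,  -50.30679671])}
side {'vfov': 53.08383879342423, 'cx': 281.2094337428318, 'cy': 207.2822108239499, 'xyz': array([ 0.22194738, -0.68405883,  0.51104459]), 'attitude': array([-116.40472947,    1.52125127,  -22.58851467])}
wrist {'vfov': 65.70646984690485, 'cx': 278.31743313070007, 'cy': 207.703933146056, 'xyz': array([0.55118089, 0.07575542, 0.37151976]), 'attitude': array([1.62646084e+02, 1.29806059e-01, 6.62031284e-02])}
{'time': 0.15, 'q': array([ 3.44868373e-04,  5.00463667e+00,  1.00459748e+01,  9.50984643e+01,
       -4.67509809e-04,  9.00001775e+01]), 'qd': array([-0.01225466, -0.13123455,  0.14513239, -0.02289252, -0.00457227,
       -0.08945739]), 'joint_efforts': array([-3.04631758e-03, -5.20762289e+01,  4.65044117e+01,  1.38444663e-02,
       -2.16874664e-04, -1.82086734e-05]), 'ee_pos': array([5.49840749e-01, 9.84058328e-07, 2.30748261e-01]), 'tcp_rot': array([-1.79942874e+02,  4.67686549e-04,  9.00001678e+01]), 'wrist_force': array([ 0.60951835, -0.30665662, -0.52791293]), 'torque': array([-0.00771753,  0.01134456, -0.00638754]), 'grasp_force': 0.0, 'opening': 0.08550031615731361}
```

View pics/scene0.png

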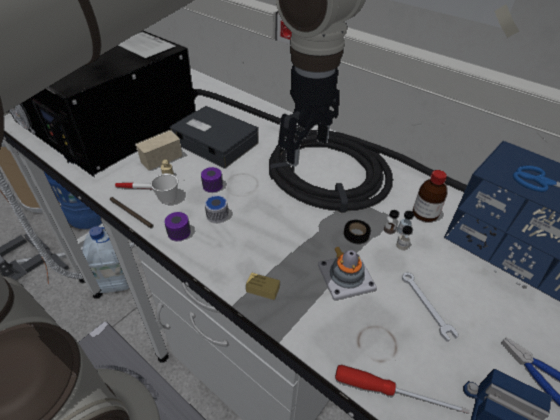

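View pics/wrist0.png

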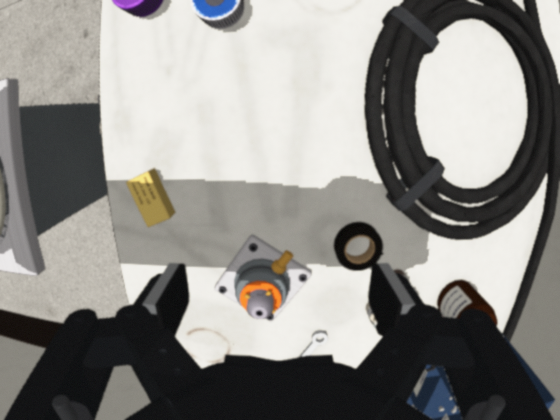

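View pics/side0.png

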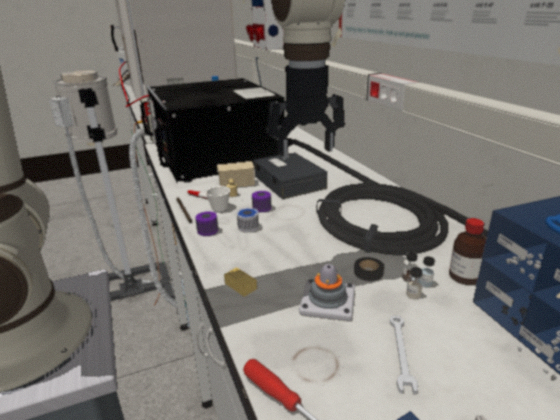

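The scene view shows the blue-topped silver cap at (216,208), with purple look-alikes at (212,179) and (177,226). The holder is at (349,268), with its spigot top at about (350,255). In the wrist view the cap is at (218,5) and the spigot at (260,300). In the side view the cap is at (248,218) and the holder at (328,290). By its blue top, I choose (216,208).

Run:
```python
from h import *
import pickle; c=pickle.load(open('c0.pkl','rb'))
def blob(n,lo,hi,roi):
    u0,u1,v0,v1=roi; h=cv2.cvtColor(c[n]['img'],cv2.COLOR_BGR2HSV)[v0:v1,u0:u1]
    m=cv2.inRange(h,lo,hi); k,l,s,ce=cv2.connectedComponentsWithStats(m); i=1+np.argmax(s[1:,4])
    return ce[i]+[u0,v0],s[i]
B=((100,90,40),(122,255,255)); O=((3,150,120),(18,255,255))
for n,r in(('scene',(200,232,190,225)),('side',(232,262,205,235))):
    p,s=blob(n,*B,r); print('cap',n,p,s,onz(c[n],*p,.042))
for n,r in(('scene',(330,370,248,285)),('side',(310,350,270,300)),('wrist',(230,290,270,325))):
    p,s=blob(n,*O,r); print('ring',n,p,s, onz(c[n],*p,.052,n=='wrist'))
# foot corners in wrist by eye z=.014
for p in((253,236),(311,275),(216,290)): print(onz(c['wrist'],*p,.014,True))
print('spigot',onz(c['wrist'],262,300,.079,True), 'port',onz(c['wrist'],288,254,.027,True))
print('spig scene',onz(c['scene'],350,253,.079),'side',onz(c['side'],328,267,.079))
a=c['scene']['img'][165:245,160:240]; b=c['scene']['img'][240:305,310:390];d=c['side']['img'][195:245,190:270];
t=lambda x:cv2.resize(x,(400,300),interpolation=cv2.INTER_CUBIC)
e=c['wrist']['img'][220:330,200:330]
cv2.imwrite('pics/crop1.png',np.vstack([np.hstack([t(a),t(b)]),np.hstack([t(d),t(e)])]))
```

```text
cap scene [215.5443787  202.36686391] [  6   6  20  14 169] [0.4839417  0.20109064 0.042     ]
cap side [246.84210526 212.54736842] [ 6  4 18  8 95] [0.48591856 0.20302    0.042     ]
ring scene [348.25362319 265.91304348] [  7   6  25  19 138] [ 0.51840047 -0.13872109  0.052     ]
ring side [327.67647059 282.94117647] [  5   4  27  15 170] [ 0.52398983 -0.143404    0.052     ]
ring wrist [260.77016129 291.96572581] [ 10  11  41  30 496] [ 0.53051687 -0.12562142  0.052     ]
[ 0.52041731 -0.07129913  0.014     ]
[ 0.5916162  -0.12437191  0.014     ]
[ 0.46967246 -0.14813054  0.014     ]
spigot [ 0.53333407 -0.11885556  0.079     ] port [ 0.56192093 -0.08864571  0.027     ]
spig scene [ 0.52721418 -0.13272031  0.079     ] side [ 0.5290368  -0.13394013  0.079     ]
```

View pics/crop1.png

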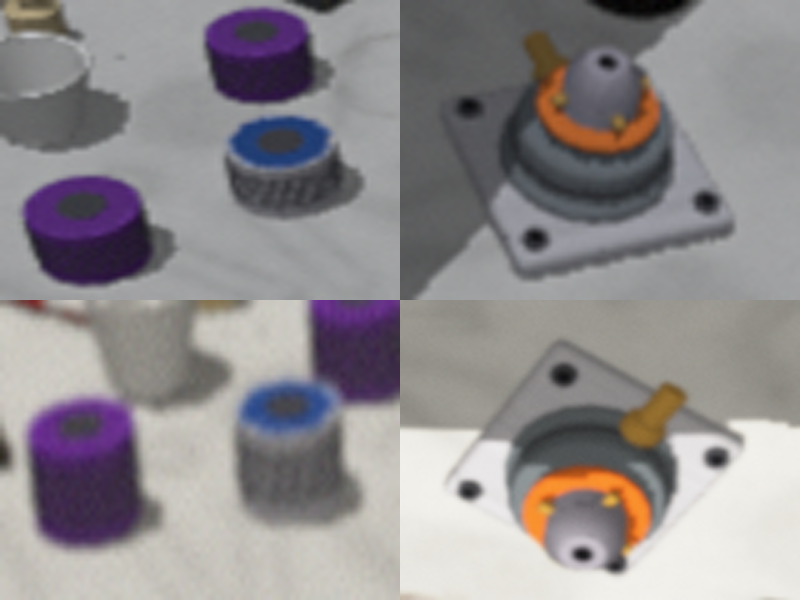

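The crop confirms that the knurled silver cap with the blue top is the target, and the purple ones are not. I'm moving above it now.

Request:
{"method": "play_rows", "body": {
  "steps": [
    [[0.032,-0.013,0,0],[0.032,-0.013,0,0],[0.032,-0.013,0,0],[0.032,-0.013,0,0],[0.032,-0.013,0,0]]
  ]
}}

```text
time: 0.57
ee_pos: [0.4841, 0.1612, 0.2311]
tcp_rot: [-180.0, 0.0, 90.0]
wrist_force: [0.1, -0.2, 0.2]
opening: 0.0853
grasp_force: 0.0
```

Run:
```python
from h import *
c=bot.camera('wrist'); o=bot.get_obs(); print(o['ee_pos'],o['tcp_rot'],c['xyz'])
cv2.imwrite('pics/w1.png',c['img'])
h=cv2.cvtColor(c['img'],cv2.COLOR_BGR2HSV)
for nm,lo,hi in(('blue',(100,120,60),(122,255,255)),('purple',(125,90,40),(160,255,255))):
    k,l,s,ce=cv2.connectedComponentsWithStats(cv2.inRange(h,lo,hi))
    for i in range(1,k):
        if s[i,4]>150:
            p=[s[i,0]+s[i,2]/2,s[i,1]+s[i,3]/2]; print(nm,ce[i],s[i],onz(c,*ce[i],.042,True))
c=bot.camera('scene')
for p in((211.6,173),(176.4,219.7)): print(onz(c,*p,.042))
```

```text
[0.48227149 0.16555391 0.23125051] [-1.79938075e+02 -1.17639542e-01  9.01383743e+01] [0.48537697 0.23695117 0.37194921]
blue [278.76822917 146.07638889] [ 257  125   44   44 1152] [0.48541763 0.19935969 0.042     ]
purple [343.28777393  66.34371396] [ 318   41   52   50 1734] [0.55014185 0.28260442 0.042     ]
purple [189.64779499 122.670441  ] [ 163  100   54   48 1678] [0.3937221  0.22536995 0.042     ]
[0.55340771 0.28639319 0.042     ]
[0.3878735  0.22639616 0.042     ]
```

View pics/w1.png

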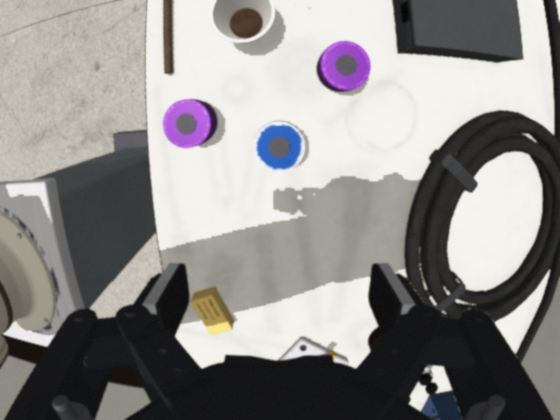

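Wrist view: the blue cap is at (279,146), the purple ones at (345,66) and (188,123). The cap is near (0.4855, 0.200). I'll rotate the gripper about 20° so the fingers clear the purple caps, and descend.

Request:
{"method": "play_rows", "body": {
  "steps": [
    [[0.02,0,0.02,0],[0.02,0,0.025,0],[0,0,0.025,-0.117],[0,0,0.025,-0.117],[0,0,0.025,-0.117]]
  ]
}}

```text
time: 1.08
ee_pos: [0.4849, 0.1999, 0.1098]
tcp_rot: [-180.0, 0.0, 110.5]
wrist_force: [0.2, -0.6, 1.1]
opening: 0.0852
grasp_force: 0.0
```

Request:
{"method": "play_rows", "body": {
  "steps": [
    [[0,0,0,0],[0,0,0,0],[0,0,0,0],[0,0,0,0],[0,0,0,0]]
  ]
}}

```text
time: 1.5
ee_pos: [0.4859, 0.2002, 0.1131]
tcp_rot: [179.9, -0.0, 110.0]
wrist_force: [0.4, 0.2, 0.2]
opening: 0.0853
grasp_force: 0.0
```

```bash
cat > capw.py <<'E'
from h import *
c=bot.camera('wrist'); o=bot.get_obs(); print(o['time'],o['ee_pos'],o['tcp_rot'],o['q'])
h=cv2.cvtColor(c['img'],cv2.COLOR_BGR2HSV)
k,l,s,ce=cv2.connectedComponentsWithStats(cv2.inRange(h,(100,120,60),(122,255,255)))
for i in range(1,k):
    if s[i,4]>400:
        m=cv2.findContours((l==i).astype('u1')*255,0,2)[0][0]; e=cv2.fitEllipse(cv2.convexHull(m))
        P=onz(c,*e[0],.042,True); print(e,P,'tool dxyz',rot(o['tcp_rot']).T@(P-o['ee_pos']))
E
python3 capw.py
```

```text
1.55 [0.48570116 0.20015576 0.1127366 ] [ 1.79877991e+02 -4.45985153e-03  1.10022930e+02] [ 2.23967126e+01  7.84145917e-01 -7.38934792e+00  8.17044170e+01
 -5.97413065e-04  9.23737871e+01]
((275.5062561035156, 220.2879638671875), (63.2335319519043, 66.65196990966797), 99.83689880371094) [0.48497116 0.19997932 0.042     ] tool dxyz [ 7.86713811e-05 -8.96923103e-04  7.07348593e-02]
```

Request:
{"method": "play_rows", "body": {
  "steps": [
    [[0,-0.0007,0.03,0],[0,0,0.03,0],[0,0,0.025,0],[0,0,0.018,0],[0,0,0,0]]
  ]
}}

```text
time: 1.97
ee_pos: [0.4825, 0.1989, 0.0051]
tcp_rot: [-179.7, 0.0, 110.1]
wrist_force: [-0.5, 0.2, -1.0]
opening: 0.0853
grasp_force: 0.0
```

Request:
{"method": "play_rows", "body": {
  "steps": [
    [[0,0,0,0],[0,0,0,0],[0,0,0,0],[0,0,0,0],[0,0,0,0]]
  ],
  "gripper": 0.045,
  "squeeze": 80
}}

```text
time: 2.38
ee_pos: [0.4857, 0.2003, 0.0108]
tcp_rot: [179.8, -0.0, 110.1]
wrist_force: [-1.2, -0.1, 5.7]
opening: 0.0502
grasp_force: 84.0
```

Request:
{"method": "play_rows", "body": {
  "steps": [
    [[0,0,0,0],[0,0,0,0],[0,0,0,0],[0,0,0,0],[0,0,0,0]]
  ]
}}

```text
time: 2.8
ee_pos: [0.4857, 0.2003, 0.0108]
tcp_rot: [179.8, -0.0, 110.1]
wrist_force: [-0.4, -0.4, 5.3]
opening: 0.0504
grasp_force: 84.0
```

Request:
{"method": "play_rows", "body": {
  "steps": [
    [[0,0,-0.02,0],[0,0,-0.03,0],[0,0,-0.04,0],[0,0,-0.04,0],[0,0,-0.02,0]]
  ]
}}

```text
time: 3.22
ee_pos: [0.4855, 0.2002, 0.1644]
tcp_rot: [179.6, -0.0, 110.1]
wrist_force: [0.3, 1.1, -1.4]
opening: 0.0504
grasp_force: 84.1
```

Request:
{"method": "play_rows", "body": {
  "steps": [
    [[-0.0275,-0.0082,0,0],[-0.0275,-0.0082,0,0],[-0.0275,-0.0082,0,0],[-0.0275,-0.0082,0,0],[-0.0275,-0.0082,0,0]]
  ]
}}

```text
time: 3.63
ee_pos: [0.4932, 0.0554, 0.1595]
tcp_rot: [179.9, 0.0, 110.1]
wrist_force: [-0.5, 0.2, -3.0]
opening: 0.0507
grasp_force: 84.0
```

Request:
{"method": "play_rows", "body": {
  "steps": [
    [[-0.0275,-0.0082,0,0],[-0.0275,-0.0082,0,0],[-0.0275,-0.0082,0,0],[-0.0275,-0.0082,0,0],[-0.0275,-0.0082,0,0]]
  ]
}}

```text
time: 4.05
ee_pos: [0.502, -0.0882, 0.1595]
tcp_rot: [179.9, 0.0, 110.1]
wrist_force: [0.4, 0.1, -2.5]
opening: 0.0506
grasp_force: 84.0
```

Request:
{"method": "play_rows", "body": {
  "steps": [
    [[-0.0275,-0.0082,0,0],[-0.0275,-0.0082,0,0],[-0.0275,-0.0082,0,0],[-0.0275,-0.0082,0,0],[-0.0275,-0.0082,0,0]]
  ]
}}

```text
time: 4.47
ee_pos: [0.5108, -0.2315, 0.1595]
tcp_rot: [179.9, 0.1, 110.1]
wrist_force: [1.2, 1.0, -2.0]
opening: 0.0503
grasp_force: 84.0
```

Request:
{"method": "play_rows", "body": {
  "steps": [
    [[0,0,0,0],[0,0,0,0],[0,0,0,0],[0,0,0,0],[0,0,0,0]]
  ]
}}

```text
time: 4.88
ee_pos: [0.5108, -0.2291, 0.1587]
tcp_rot: [180.0, 0.0, 110.2]
wrist_force: [0.0, 0.1, -2.6]
opening: 0.0503
grasp_force: 84.0
```

Run:
```python
from h import *
c={n:bot.camera(n) for n in('wrist','scene','side')}; o=bot.get_obs(); print(o)
import pickle; pickle.dump(c,open('c2.pkl','wb'))
cv2.imwrite('pics/w2.png',c['wrist']['img'])
```

```text
{'time': 5.0333, 'q': array([-2.41709262e+01,  5.43278703e+00,  2.51059583e+00,  8.70610603e+01,
        2.18825043e-03,  4.56622903e+01]), 'qd': array([-0.31980456,  0.13821837,  0.01245014, -0.09356763, -0.11438406,
       -0.05093751]), 'joint_efforts': array([-2.74128868e-02, -5.44003952e+01,  4.82732928e+01,  3.07760696e-03,
       -1.36447266e-03,  3.40498467e-03]), 'ee_pos': array([ 0.51078542, -0.22923267,  0.15851767]), 'tcp_rot': array([1.79986492e+02, 1.01401619e-02, 1.10166783e+02]), 'wrist_force': array([-0.30974285, -0.26705117, -2.38039273]), 'torque': array([-0.00807218,  0.00700125, -0.02560155]), 'grasp_force': 83.95957944866765, 'opening': 0.05036028476829852}
```

View pics/w2.png

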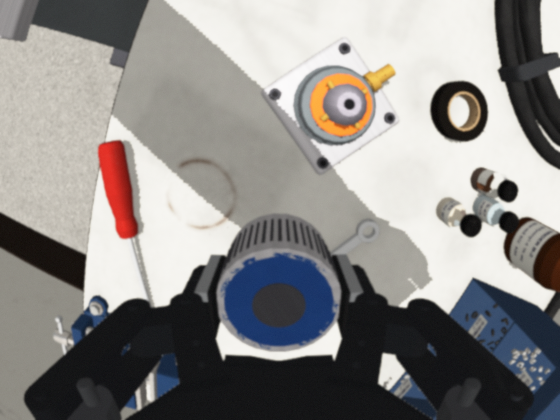

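Wrist view: spigot top hole at (348,104), foot screws at (344,48), (389,118), (323,163) and (276,93), held cap top at (279,300).

Run:
```python
from h import *
import pickle; C=pickle.load(open('c2.pkl','rb')); c=C['wrist']
g=cv2.cvtColor(c['img'],cv2.COLOR_BGR2GRAY)
def dark(u,v,r=7):
    w=g[v-r:v+r+1,u-r:u+r+1].astype(float); t=(w.min()+np.median(w))/2; m=np.clip(t-w,0,None); y,x=np.mgrid[-r:r+1,-r:r+1]
    return u+(m*x).sum()/m.sum(), v+(m*y).sum()/m.sum()
h=dark(348,104,5); print('hole',h,onz(c,*h,.079,True))
S=np.array([onz(c,*dark(*p),.014,True) for p in((344,48),(389,118),(323,163),(276,93))]); print(S,S.mean(0))
for i in range(4): d=S[(i+1)%4]-S[i]; print(np.hypot(*d[:2]),np.degrees(np.arctan2(d[1],d[0])))
m=cv2.inRange(cv2.cvtColor(c['img'],cv2.COLOR_BGR2HSV),(5,170,120),(16,255,255))[50:150,290:390]
e=cv2.minEnclosingCircle(cv2.findNonZero(m)); p=np.array(e[0])+[290,50]; print('ring',p,e[1],onz(c,*p,.052,True))
# cap in hand
o=bot.get_obs()
m=cv2.inRange(cv2.cvtColor(c['img'],cv2.COLOR_BGR2HSV),(100,120,60),(122,255,255))[240:352,205:350]
k,l,s,ce=cv2.connectedComponentsWithStats(m);i=1+np.argmax(s[1:,4])
e=cv2.fitEllipse(cv2.convexHull(cv2.findNonZero((l==i).astype('u1')))); p=np.array(e[0])+[205,240]
P=onz(c,*p,o['ee_pos'][2]+.0312,True); print('cap',p,e[1],P,rot(o['tcp_rot']).T@(P-o['ee_pos']))
# other views spigot hole
for n,(u,v) in(('scene',(351,253)),('side',(328,266))):
    g=cv2.cvtColor(C[n]['img'],cv2.COLOR_BGR2GRAY); q=dark(u,v,3); print(n,q,onz(C[n],*q,.079))
```

```text
hole (np.float64(349.0338345864662), np.float64(103.96428571428571)) [ 0.52886409 -0.13701777  0.079     ]
[[ 0.51987507 -0.08523417  0.014     ]
 [ 0.58090479 -0.1273852   0.014     ]
 [ 0.53871567 -0.18851321  0.014     ]
 [ 0.47758746 -0.14695205  0.014     ]] [ 0.52927075 -0.13702116  0.014     ]
0.07417099370285231 -34.631441775679626
0.07427352112223161 -124.61253197178962
0.0739187876016164 145.7881565384138
0.07481536613587889 55.581996341292694
ring [340.41176605 104.82352829] 30.46648597717285 [ 0.52817759 -0.13767016  0.052     ]
cap [278.88674927 300.12408829] (92.77787017822266, 110.57093811035156) [ 0.51117135 -0.22641966  0.18971767] [ 0.00250198  0.00133942 -0.03120013]
scene (np.float64(350.9881656804734), np.float64(253.0059171597633)) [ 0.52845823 -0.13420413  0.079     ]
side (np.float64(328.38961038961037), np.float64(266.45021645021643)) [ 0.53048473 -0.13271327  0.079     ]
```

Request:
{"method": "play_rows", "body": {
  "steps": [
    [[0.0203,0.0123,0.006,0],[0.0203,0.0123,0.012,0],[0.0203,0.0123,0.014,0],[0.0203,0.0123,0.014,0],[0,0,0.008,0]]
  ]
}}

```text
time: 5.45
ee_pos: [0.5289, -0.1331, 0.1029]
tcp_rot: [-180.0, -0.1, 110.3]
wrist_force: [-0.5, 0.4, -2.1]
opening: 0.0504
grasp_force: 83.9
```

Request:
{"method": "play_rows", "body": {
  "steps": [
    [[0,0,0,0],[0,0,0,0],[0,0,0,0],[0,0,0,0],[0,0,0,0]]
  ]
}}

```text
time: 5.87
ee_pos: [0.5292, -0.1374, 0.1051]
tcp_rot: [179.9, 0.0, 110.1]
wrist_force: [-0.4, -0.3, -2.1]
opening: 0.0504
grasp_force: 83.9
```

Run:
```python
from h import *
s=bot.camera('scene');d=bot.camera('side'); o=bot.get_obs(); print(o['ee_pos'],o['wrist_force'],o['q'])
t=lambda x:cv2.resize(x,(400,400),interpolation=cv2.INTER_CUBIC)
cv2.imwrite('pics/sd3.png',np.hstack([t(s['img'][195:305,295:405]),t(d['img'][210:320,275:385])]))
```

```text
[ 0.52908331 -0.13724874  0.10474657] [-0.88559823 -0.45742915 -3.04633908] [-1.45416123e+01  3.84972090e+00 -5.10636859e+00  8.10045228e+01
 -1.64474700e-03  5.53928101e+01]
```

View pics/sd3.png

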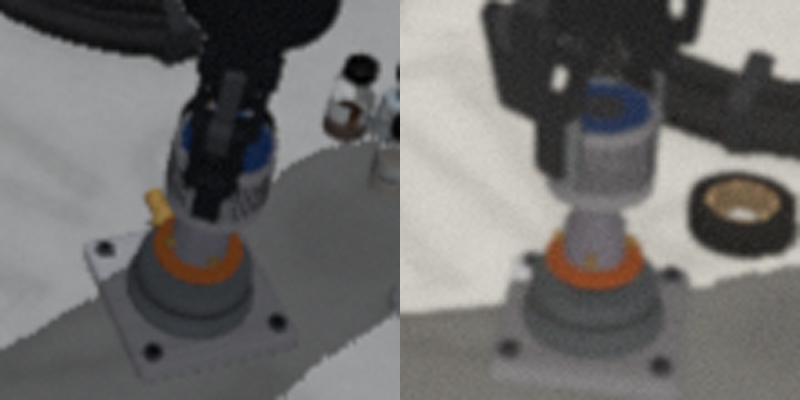

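The cap hangs just above the spigot. Both side views put it about 2–4 mm off, towards -y, so I'm nudging it and descending onto the cone by feel.

Request:
{"method": "play_rows", "body": {
  "steps": [
    [[0.0016,0.0014,0.005,0],[0,0,0.005,0],[0,0,0.004,0],[0,0,0.003,0],[0,0,0,0]]
  ]
}}

```text
time: 6.38
ee_pos: [0.5292, -0.1346, 0.0862]
tcp_rot: [-179.9, -0.0, 110.1]
wrist_force: [0.7, -0.6, -2.3]
opening: 0.0503
grasp_force: 84.0
```

Request:
{"method": "play_rows", "body": {
  "steps": [
    [[0,0,0.002,0],[0,0,0.002,0],[0,0,0,0],[0,0,0,0],[0,0,0,0]]
  ]
}}

```text
time: 6.8
ee_pos: [0.5298, -0.1348, 0.0834]
tcp_rot: [180.0, 0.0, 110.1]
wrist_force: [1.1, 0.4, -2.7]
opening: 0.0505
grasp_force: 84.0
```

Request:
{"method": "play_rows", "body": {
  "steps": [
    [[0,0,0.0015,0],[0,0,0.0015,0],[0,0,0,0],[0,0,0,0],[0,0,0,0]]
  ]
}}

```text
time: 7.22
ee_pos: [0.5295, -0.1349, 0.0801]
tcp_rot: [-180.0, 0.0, 110.1]
wrist_force: [-1.6, -1.4, -3.4]
opening: 0.0505
grasp_force: 84.1
```

Request:
{"method": "play_rows", "body": {
  "steps": [
    [[0,0,0.0015,0],[0,0,0.0015,0],[0,0,0,0],[0,0,0,0],[0,0,0,0]]
  ]
}}

```text
time: 7.63
ee_pos: [0.5294, -0.1349, 0.077]
tcp_rot: [-179.9, -0.0, 110.1]
wrist_force: [-3.8, -3.3, -2.7]
opening: 0.0506
grasp_force: 84.2
```

Request:
{"method": "play_rows", "body": {
  "steps": [
    [[0,0,0.001,0],[0,0,0.001,0],[0,0,0,0],[0,0,0,0],[0,0,0,0]]
  ]
}}

```text
time: 8.05
ee_pos: [0.5293, -0.1349, 0.0752]
tcp_rot: [-179.9, 0.0, 110.1]
wrist_force: [-5.6, -3.0, 0.0]
opening: 0.0504
grasp_force: 84.3
```

Request:
{"method": "play_rows", "body": {
  "steps": [
    [[-0.0002,-0.0009,0,0],[0,0,0.001,0],[0,0,0,0],[0,0,0,0],[0,0,0,0]]
  ]
}}

```text
time: 8.47
ee_pos: [0.5291, -0.1351, 0.0743]
tcp_rot: [180.0, -0.0, 110.1]
wrist_force: [0.1, -0.2, -2.5]
opening: 0.0505
grasp_force: 84.1
```

Request:
{"method": "play_rows", "body": {
  "steps": [
    [[0,0,0.001,0],[0,0,0.001,0],[0,0,0,0],[0,0,0,0],[0,0,0,0]]
  ]
}}

```text
time: 8.88
ee_pos: [0.5292, -0.1352, 0.0727]
tcp_rot: [180.0, 0.0, 110.1]
wrist_force: [-0.2, 0.3, 4.7]
opening: 0.0504
grasp_force: 84.8
```

Standing on the pins, with light contact. I'm lifting 1 mm and probing the sideways play to centre it.

Request:
{"method": "play_rows", "body": {
  "steps": [
    [[0,0,-0.0015,0],[0,-0.0008,0,0],[0.0015,0,0,0],[0,0,0,0],[0,0,0,0]]
  ]
}}

```text
time: 9.3
ee_pos: [0.5276, -0.1344, 0.0734]
tcp_rot: [-180.0, 0.0, 110.1]
wrist_force: [0.9, -3.0, -4.9]
opening: 0.0504
grasp_force: 84.0
```

Request:
{"method": "play_rows", "body": {
  "steps": [
    [[-0.0015,0,0,0],[-0.0015,0,0,0],[0,0,0,0],[0,0,0,0],[0,0,0,0]]
  ]
}}

```text
time: 9.72
ee_pos: [0.5287, -0.1369, 0.0738]
tcp_rot: [180.0, -0.0, 110.1]
wrist_force: [-0.6, 0.2, -0.6]
opening: 0.0507
grasp_force: 84.0
```

Request:
{"method": "play_rows", "body": {
  "steps": [
    [[0.0015,0,0,0],[0,-0.0015,0,0],[0,0,0,0],[0,0,0,0],[0,0,0,0]]
  ]
}}

```text
time: 10.13
ee_pos: [0.5268, -0.136, 0.0738]
tcp_rot: [180.0, 0.0, 110.1]
wrist_force: [0.0, 0.4, -1.8]
opening: 0.0502
grasp_force: 84.0
```

Request:
{"method": "play_rows", "body": {
  "steps": [
    [[0,0.0015,0,0],[0,0.0015,0,0],[0,0,0,0],[0,0,0,0],[0,0,0,0]]
  ]
}}

```text
time: 10.55
ee_pos: [0.5293, -0.1351, 0.0737]
tcp_rot: [-180.0, -0.0, 110.1]
wrist_force: [-3.8, -1.5, -1.5]
opening: 0.0502
grasp_force: 84.4
```

Request:
{"method": "play_rows", "body": {
  "steps": [
    [[-0.0002,-0.0018,0,0],[0,0,0.001,0],[0,0,0.0008,0],[0,0,0,0],[0,0,0,0]]
  ]
}}

```text
time: 10.97
ee_pos: [0.5283, -0.1358, 0.0726]
tcp_rot: [179.9, 0.0, 110.1]
wrist_force: [-0.8, -0.8, 4.1]
opening: 0.0504
grasp_force: 85.0
```

Request:
{"method": "play_rows", "body": {
  "steps": [
    [[0,0,0,0.05],[0,0,0,0.05],[0,0,0,0],[0,0,0,0],[0,0,0,0]]
  ]
}}

```text
time: 11.38
ee_pos: [0.528, -0.1357, 0.0717]
tcp_rot: [-180.0, -0.0, 104.5]
wrist_force: [-0.0, 0.6, -2.7]
opening: 0.0503
grasp_force: 84.3
```

Request:
{"method": "play_rows", "body": {
  "steps": [
    [[0,0,0,0.05],[0,0,0,0.05],[0,0,0,0],[0,0,0,0],[0,0,0,0]]
  ]
}}

```text
time: 11.8
ee_pos: [0.528, -0.1358, 0.0719]
tcp_rot: [-180.0, -0.0, 98.8]
wrist_force: [-0.7, 0.2, -2.3]
opening: 0.0503
grasp_force: 84.1
```

The cap dropped: Fz vanished and it is lower than the pin stop. I'm pushing down gently to see whether it is free.

Request:
{"method": "play_rows", "body": {
  "steps": [
    [[0,0,0.001,0],[0,0,0.001,0],[0,0,0,0],[0,0,0,0],[0,0,0,0]]
  ]
}}

```text
time: 12.22
ee_pos: [0.5279, -0.1358, 0.0699]
tcp_rot: [-180.0, -0.0, 98.7]
wrist_force: [-0.6, 0.4, -2.2]
opening: 0.0506
grasp_force: 84.1
```

```bash
python3 -c "
from h import *
o=bot.get_obs();print(o['ee_pos'],o['tcp_rot'],o['wrist_force'],o['torque'])"
```

```text
[ 0.5279467  -0.13578502  0.06994809] [-1.79994860e+02 -3.16568292e-03  9.86651561e+01] [-0.59175445  0.4033295  -2.21653557] [-0.02475241  0.04575852 -0.03036787]
```

It's free and inside the keyways, so I'm going down to the spring plate.

Request:
{"method": "play_rows", "body": {
  "steps": [
    [[0,0,0.0015,0],[0,0,0.0015,0],[0,0,0.0015,0],[0,0,0.0015,0],[0,0,0,0]]
  ]
}}

```text
time: 12.63
ee_pos: [0.5278, -0.1358, 0.0636]
tcp_rot: [-180.0, -0.0, 98.6]
wrist_force: [-0.5, 0.4, -2.1]
opening: 0.0503
grasp_force: 84.1
```

Request:
{"method": "play_rows", "body": {
  "steps": [
    [[0,0,0.001,0],[0,0,0.001,0],[0,0,0.001,0],[0,0,0,0],[0,0,0,0]]
  ]
}}

```text
time: 13.05
ee_pos: [0.528, -0.1358, 0.0613]
tcp_rot: [180.0, 0.0, 98.7]
wrist_force: [-2.7, 1.6, 4.9]
opening: 0.0504
grasp_force: 84.6
```

Request:
{"method": "play_rows", "body": {
  "steps": [
    [[0,0,0.001,0],[0,0,0.001,0],[0,0,0.001,0],[0,0,0,0],[0,0,0,0]]
  ]
}}

```text
time: 13.47
ee_pos: [0.5281, -0.1358, 0.0581]
tcp_rot: [180.0, 0.0, 98.6]
wrist_force: [-3.3, 1.3, 4.3]
opening: 0.0503
grasp_force: 84.8
```

Request:
{"method": "play_rows", "body": {
  "steps": [
    [[0,0,0.001,0],[0,0,0.001,0],[0,0,0.001,0],[0,0,0,0],[0,0,0,0]]
  ]
}}

```text
time: 13.88
ee_pos: [0.5281, -0.1358, 0.0557]
tcp_rot: [180.0, 0.0, 98.6]
wrist_force: [-4.8, 1.4, 10.3]
opening: 0.0505
grasp_force: 85.6
```

Request:
{"method": "play_rows", "body": {
  "steps": [
    [[0,0,0.001,0],[0,0,0.0005,0],[0,0,0,0],[0,0,0,0],[0,0,0,0]]
  ]
}}

```text
time: 14.3
ee_pos: [0.5281, -0.1359, 0.0557]
tcp_rot: [179.9, 0.0, 98.6]
wrist_force: [-9.6, 2.9, 20.5]
opening: 0.0501
grasp_force: 86.8
```

A hard stop is reached near the expected height, but there is some sideways load. I'm relieving it and checking whether the cap sinks further.

Request:
{"method": "play_rows", "body": {
  "steps": [
    [[0,-0.0006,0,0],[0,0,0.0005,0],[0,0,0,0],[0,0,0,0],[0,0,0,0]]
  ]
}}

```text
time: 14.72
ee_pos: [0.5281, -0.1359, 0.0556]
tcp_rot: [179.8, 0.0, 98.7]
wrist_force: [-9.2, 3.5, 22.4]
opening: 0.05
grasp_force: 87.0
```

Request:
{"method": "play_rows", "body": {
  "steps": [
    [[0,-0.0004,0,0],[0,0,0.0003,-0.03],[0,0,0,0],[0,0,0,0],[0,0,0,0]]
  ]
}}

```text
time: 15.13
ee_pos: [0.5283, -0.136, 0.0556]
tcp_rot: [179.8, 0.1, 100.4]
wrist_force: [-5.2, 3.3, 22.9]
opening: 0.0508
grasp_force: 86.9
```

Run:
```python
from h import *
s=bot.camera('scene');d=bot.camera('side'); o=bot.get_obs(); print(o['ee_pos'],o['tcp_rot'],o['wrist_force'],o['torque'])
t=lambda x:cv2.resize(x,(400,400),interpolation=cv2.INTER_CUBIC)
cv2.imwrite('pics/sd4.png',np.hstack([t(s['img'][215:305,305:395]),t(d['img'][235:325,285:375])]))
```

```text
[ 0.52827906 -0.13601958  0.05560746] [1.79770289e+02 7.34517683e-02 1.00373026e+02] [-5.91084501  2.7505479  21.87891322] [ 0.56451189  1.33368591 -0.12729249]
```

View pics/sd4.png

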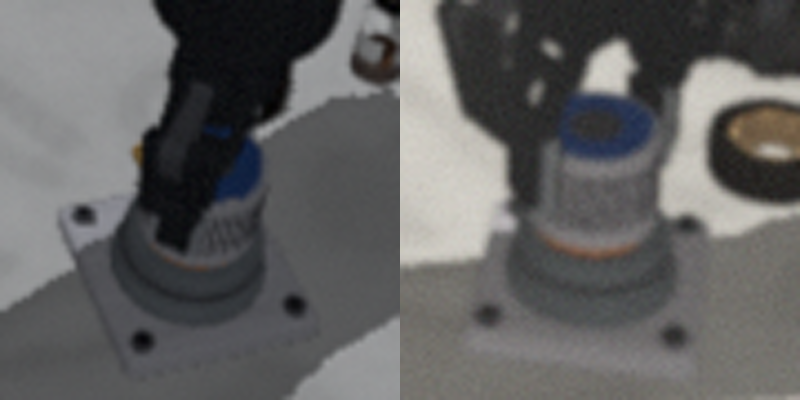

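The views show the cap level and pressed onto the orange ring, with only a thin rim of it showing above the shoulder. The stop is hard, at an underside height of about 45 mm under about 24 N. I'm handing it in.

```bash
python3 -c "
from workcell import bot
print(bot.job_done())"
```

```text
the job is handed in; nothing more can be done
None
```

The blue-topped cap is over the spigot with its keyways on the pins, pushed to a hard stop (underside at about 45 mm) and still held down at about 22 N; the job was handed in at about 15 s, though no verdict came back.

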